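# Load the valve-block fixture, close the hold-down comb and pin it

### The job

The empty fixture is locked: pull the red-handled lock pin out and park it upright in its grey stand, then slide the blue hold-down comb fully open. Seat every valve block on the bench in a fixture pocket of its own, flat and square on the pocket floor, and slide the comb fully closed over their base flanges. Then lower the lock pin through the comb into the blind bore until it bottoms out and hold it pressed down there for about a second before letting go; leave the wrench and the tape roll where they lie.

Things in the scene. Friction and masses are not known exactly. Their poses are not given: they have to be found in the camera images.
- fixture: fixed aluminium loading fixture, a plate 250 (x) x 130 (y) x 30 mm high, bolted to the table; origin at the centre of its underside; x along the row of three pockets (away from the robot), y towards the comb side, z up. It is turned by up to 0.17 rad. Along its +y side runs the comb slide.
- pocket_a (a point): centre of the floor of the nearest pocket, 20 mm above the table, axes as the fixture's. The pocket is rectangular, 47 mm along fixture x by 73 mm along fixture y, 10 mm deep; pocket centres are 72 mm apart
- pocket_b (a point): centre of the floor of the middle pocket, 20 mm above the table, axes as the fixture's. The pocket is rectangular, 47 mm along fixture x by 73 mm along fixture y, 10 mm deep; pocket centres are 72 mm apart
- pocket_c (a point): centre of the floor of the farthest pocket, 20 mm above the table, axes as the fixture's. The pocket is rectangular, 47 mm along fixture x by 73 mm along fixture y, 10 mm deep; pocket centres are 72 mm apart
- comb (a joint): travel of the blue hold-down comb along fixture +x, m: 0 = fully open (its three fingers, 16 mm wide, stand in the gaps beside the pockets), 0.036 = fully closed at its end stop (a finger over the +y flange of each seated block, 2.5 mm clear in height). About 2 N of friction; it stays where it is left. Starts closed and locked by the pin
- comb_knob (a point): centre of the top of the comb's black upright knob, a cylinder 20 mm in diameter and 34 mm tall on the comb plate (its top is 78.5 mm above the table); moves with the comb; grip it from above with the fingers either side
- comb_hole (a point): centre of the lock hole in the comb, at the plate's upper face (44.5 mm above the table); hole 16 mm in diameter; it stands over the blind bore only when the comb is fully closed; moves with the comb
- bore_floor (a point): centre of the bottom of the blind bore in the fixture, 6 mm above the table; bore 15 mm in diameter, 24 mm deep below the plate's top face (30 mm above the table)
- block_1: loose valve block, green dot on top, 0.3 kg: steel base 44 (x) x 70 (y) x 16 mm high, centred on it an aluminium upper body 26 (x) x 36 (y) mm, from 16 to 46 mm up; origin at the centre of its underside; y along its length. Grip the upper body across its 26 mm. It fits a pocket with its y along the fixture's y, either way round. Two or three are present
- block_2: loose valve block, green dot on top, 0.3 kg: steel base 44 (x) x 70 (y) x 16 mm high, centred on it an aluminium upper body 26 (x) x 36 (y) mm, from 16 to 46 mm up; origin at the centre of its underside; y along its length. Grip the upper body across its 26 mm. It fits a pocket with its y along the fixture's y, either way round. Two or three are present
- block_3: loose valve block, green dot on top, 0.3 kg: steel base 44 (x) x 70 (y) x 16 mm high, centred on it an aluminium upper body 26 (x) x 36 (y) mm, from 16 to 46 mm up; origin at the centre of its underside; y along its length. Grip the upper body across its 26 mm. It fits a pocket with its y along the fixture's y, either way round. Two or three are present
- lock_pin: loose steel lock pin, 0.12 kg, origin at the centre of its foot, z along it towards its head: shank 12 mm in diameter from 0 to 45 mm with a round foot, red cylindrical grip 22 mm in diameter from 45 to 87 mm (top). At the start, and when bottomed in the bore, its foot is 6 mm and its top 93 mm above the table
- pin_stand: fixed grey block 60 x 60 x 40 mm high with a hole 15 mm in diameter, 30 mm deep, at the middle of its top, empty at the start; parked there the pin's foot is 10 mm above the table; origin at the centre of its underside
- spanner: loose combination wrench lying to the right of the pin stand, 214 x 39 x 10 mm, origin at its middle; leave alone
- tape: roll of cream tape lying behind the work, 100 mm across, 25 mm high, origin at its underside centre; leave alone

How it is judged:
By the outcome, as a careful person would: the job done as asked, in the order asked, and still so for the second after the job is handed in, with the robot touching nothing.
Of block_1, block_2, block_3 only 2 to 3 are there at a start; the rules pass over those that are not, and their reading is None.
At some moment in a run one of block_1, block_2, block_3 may be knocked a few centimetres aside while the robot is not near it.
Once in a run the grip may slacken for a moment while it holds something.
It also fails if it takes over 200 s, if anything falls off the work surface, if the arm or the gripper's body presses on something with over 40 N, if the wrist force passes 120 N, or if a joint passes its speed limit or range.

### The arm

A 6-joint arm with a two-finger parallel gripper is mounted at the origin on a cart in front of the work surface, level with it; the furniture and walls round the work are solid. World frame = base frame: x ahead of the robot, y to its left, z up, the work surface at z = 0. Lengths are in m, angles in rad, forces in N, time in s.
With the tool pointing down it reaches from about 0.35 to 0.975 m from the base axis. Payload 4.9 kg.
Tool frame: the origin (TCP) lies midway between the tips of the shut fingers; the grasp point (between the pads) lies 19 mm behind it; z points along the fingers, y is the line along which they close (so a half turn about z gives the same grasp; the last joint's range is limited). The gripper opens to 85 mm and grips with 20 to 120 N. Pads are 22 mm wide; open, the fingers measure 114 mm over their backs; the gripper's body (76 mm by 85 mm) begins 54 mm behind the grasp point. The pads swing forward as they close: fully open they stand 13 mm farther back than shut.
Start: joints at [1.068, 0.053, 1.613, -0, 1.476, -0.119], TCP at [0.234, 0.58, 0.231] pointing down, gripper open.
Joint ranges: [-3.01, 3.01], [-1.01, 2.22], [0.06, 2.58], [-1.02, 4.17], [0.09, 2.62], [-3.14, 3.14]. Speed limits (rad/s): [2.57, 2.57, 3.14, 3.14, 3.14, 3.14].

### API

Orientations are given as a rotation vector (axis times angle).
In Python, from station import ctrl gives the robot as it stands. The module is installed in compiled form; this text tells all that it offers.
- The arm moves only by the shell command python3 -m handwheel 'ROWS' [OPENING] [FORCE]. ROWS is JSON, a list of rows, each a list of 2 entries, a list of its own where there are three numbers: the shift along the tool's x, y, z in cm, then the turn, a rotation vector about the tool's x, y, z in rad. In form: [[[tx, ty, tz], [ax, ay, az]], ...]. A call has 1 to 5 rows; each row is the pose to reach, as a shift and turn from the pose commanded when the call began, along the tool's axes at that moment; what a row does not reach only later rows make up. A row lasts 1/8 s, in which the tool goes at most 62.5 mm and 10.7 degrees, less where a joint would pass 70% of its speed; a pose out of reach is approached as far as the arm can. A call with a gripper value outside its range is refused whole. OPENING is the gripper's target within -1 to 1 (shut at 1, half-way at 0, fully open at -1), set as the call begins (- or left out, the last holds). The fingers move at their own pace and stop on an object; FORCE is the grip in N (left out, the last holds). Time passes only in rows, so rows that repeat a pose let the fingers close. It gives the time, the measured TCP pose, the force, the opening and the grip force at its end, in the units of the state.
- ctrl.get_obs(): the state, without advancing time (a new reading comes with each control period).
- ctrl.get_image(name): name is "scene" or "top" or "wrist"; returns the picture (384x512x3 uint8, blue, green, red); there is no depth.
- ctrl.calibration(name): a dict with "fx", "fy", "cx", "cy" (pixels), "R" (3x3) and "t" (3): a world point X has camera coordinates R X + t. Camera axes: x right, y down, z forward; pixel columns grow to the right and rows downward; lengths in m; the calibration is good to about 2 mm. A picture is of the moment at which its call begins: read the wrist's pose just before it. calibration takes no time and is no camera call; for the wrist camera it gives the pose at the moment of the call.
- ctrl.finish_job(): hands the job in; it is judged then, once.
Trained networks look in the newest picture that a camera, given by its name, has taken for a name from the list of things; names that differ only in an ending like _2 or _b are one class to them, and where a whole thing is asked for, a point or a joint stands for the part that bears it (a point fixed in the world has none). Each returns a list of dicts, best first, with "score" (0 to 1); they miss things now and then, are a little off and sometimes report something else, mostly with a low value. They report only what shows in the picture. A call takes as long as a camera call.
- ctrl.look_for(camera, query): "position" ([column, row] in pixels, amid what is visible of it).
- ctrl.landmark_of(camera, query): "position" ([column, row] in pixels: a listed point, or the origin of a listed thing).
The state is a dict: "t": time; "q": joint angles; "dq": joint speeds; "effort": joint torques, N m; "tool_pos": TCP position; "tool_rot": TCP orientation; "contact_force": force on the tool from outside, world axes, zero at the start; "wrist_torque": the same for the moment, N m; "opening": finger opening in m; "grip_force": force on a finger pad.
Only numpy, scipy, OpenCV 4.12 (cv2) and the standard library are available. Lean on these libraries where they do the work, as an engineer would, in place of code of your own. Each camera call takes 0.05 s, during which the arm holds its last target. There are 200 camera calls.

## Working session

There is one attempt and no reset: what is moved stays moved. The work goes in short steps, Python scripts to look and compute and a shell command to move; the robot and the scene stay as the last step left them, time stands still between calls to the robot, and variables do not carry over. Pictures are saved under pics/ and viewed, at most 14 in all, crops included, and the job is handed in when it is done.

```bash
mkdir -p pics; cat > h.py <<'E'
import numpy as np, cv2
from scipy.spatial.transform import Rotation as Rn
from station import ctrl
np.set_printoptions(precision=4,suppress=True)
def toworld(cam,px,z,cal=None):
    c=cal or ctrl.calibration(cam); R=np.array(c["R"]);t=np.array(c["t"])
    d=R.T@np.array([(px[0]-c["cx"])/c["fx"],(px[1]-c["cy"])/c["fy"],1.]); o=-R.T@t
    return o+d*(z-o[2])/d[2]
def rel(pos,yaw=None):
    """shift (cm, tool axes) to TCP pos; yaw = turn so that tool y lies along world direction yaw (mod pi), tool down"""
    o=ctrl.get_obs(); R=Rn.from_rotvec(o["tool_rot"]); p=np.array(o["tool_pos"])
    s=R.inv().apply(np.array(pos)-p)*100
    a=None
    if yaw is not None:
        best=None
        for y in (yaw,yaw+np.pi):
            ty=np.array([np.cos(y),np.sin(y),0]);tz=np.array([0,0,-1.]);tx=np.cross(ty,tz)
            r=(R.inv()*Rn.from_matrix(np.c_[tx,ty,tz])).as_rotvec()
            if best is None or np.linalg.norm(r)<np.linalg.norm(best): best=r
        a=best
    return s,a
def snap(cam,name):
    im=ctrl.get_image(cam); cv2.imwrite("pics/"+name+".png",im); return im
E
cat > a.py <<'E'
from h import *
o=ctrl.get_obs();print(o)
for cam in ("top","scene"):
    snap(cam,cam+"0")
    for q,z in (("pocket_a",.02),("pocket_b",.02),("pocket_c",.02),("comb_knob",.0785),("comb_hole",.0445),("block_1",0),("lock_pin",.006),("pin_stand",0),("spanner",0),("tape",0)):
        for d in ctrl.landmark_of(cam,q)[:4]:
            print(cam,q,round(d["score"],2),np.array(d["position"]).round(1),toworld(cam,d["position"],z)[:2])
a=cv2.imread("pics/top0.png")
E
python3 a.py
```

```text
{'t': 0.0, 'q': array([ 1.068 ,  0.0534,  1.6143,  0.    ,  1.476 , -0.119 ]), 'dq': array([ 0.0005, -0.0006, -0.0012,  0.0003,  0.0012,  0.0004]), 'effort': array([ -0.0001, -39.3664, -37.0176,  -0.0001,   0.0069,  -0.    ]), 'tool_pos': array([0.2337, 0.579 , 0.23  ]), 'tool_rot': array([-0.5991, -3.0833,  0.0031]), 'contact_force': array([-0.8012, -0.88  , -0.063 ]), 'wrist_torque': array([-0.0005, -0.0532, -0.0324]), 'grip_force': 0.0, 'opening': 0.08574755133993664}
top pocket_a 0.9 [283.3 211.6] [ 0.5326 -0.3398]
top pocket_a 0.85 [278.5 188.8] [ 0.5952 -0.3278]
top pocket_a 0.69 [282.1 238.4] [ 0.4607 -0.3354]
top pocket_b 0.9 [283.3 211.6] [ 0.5326 -0.3398]
top pocket_b 0.85 [278.5 188.8] [ 0.5952 -0.3278]
top pocket_b 0.69 [282.1 238.4] [ 0.4607 -0.3354]
top pocket_c 0.9 [283.3 211.6] [ 0.5326 -0.3398]
top pocket_c 0.85 [278.5 188.8] [ 0.5952 -0.3278]
top pocket_c 0.69 [282.1 238.4] [ 0.4607 -0.3354]
top comb_knob 0.88 [263.5 228.2] [ 0.4848 -0.2857]
top comb_knob 0.73 [256.2 179.9] [ 0.6093 -0.2679]
top comb_hole 0.56 [256.2 175. ] [ 0.6292 -0.2675]
top block_1 0.73 [178.9 
[... 498 characters left out ...]
[225.5 255.2] [ 0.4568 -0.3424]
scene pocket_b 0.62 [253.6 242. ] [ 0.5343 -0.3352]
scene pocket_c 0.88 [280.  234.4] [ 0.6018 -0.3439]
scene pocket_c 0.79 [225.5 255.2] [ 0.4568 -0.3424]
scene pocket_c 0.62 [253.6 242. ] [ 0.5343 -0.3352]
scene comb_knob 0.65 [222.9 212.1] [ 0.4958 -0.2722]
scene comb_hole 0.87 [266.8 208.9] [ 0.6226 -0.2661]
scene block_1 0.88 [196.1 199.9] [ 0.5462 -0.0523]
scene block_1 0.58 [160.8 199.5] [0.4691 0.0036]
scene block_1 0.57 [171.5 223.9] [ 0.4354 -0.1304]
scene lock_pin 0.64 [266.9 222.8] [ 0.6235 -0.2669]
scene pin_stand 0.57 [262.2 285.7] [ 0.4751 -0.4467]
scene spanner 0.85 [288.3 316.2] [ 0.4623 -0.5417]
scene tape 0.61 [297.4 216.1] [ 0.7141 -0.2764]
```

```bash
python3 -c "
import cv2
a=cv2.imread('pics/top0.png')[100:290,120:400];cv2.imwrite('pics/c0.png',cv2.resize(a,None,fx=2.8,fy=2.8,interpolation=2))"
python3 - <<'E'
from h import *
print(rel([.617,-.267,.26],np.pi/2))
c=ctrl.calibration("wrist");R=np.array(c["R"]);print(c,-R.T@c["t"])
E
```

```text
(array([-67.2099, -64.1505,  -2.8686]), array([-0.    , -0.    , -0.3838]))
{'fx': 278.34516568250666, 'fy': 278.34516568250666, 'cx': 257.56396225040186, 'cy': 186.4474773100577, 'R': array([[ 0.3751,  0.927 , -0.0011],
       [ 0.8761, -0.3541,  0.3272],
       [ 0.303 , -0.1237, -0.9449]]), 't': array([-0.6243, -0.0431,  0.3816])} [0.1563 0.6106 0.374 ]
```

View pics/c0.png

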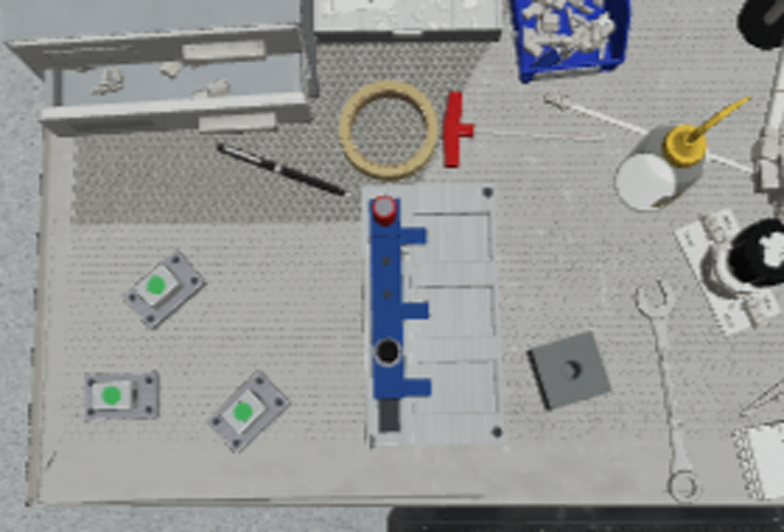

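View pics/scene0.png

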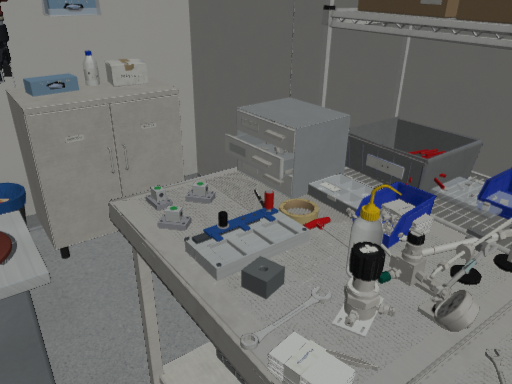

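Three blocks on the left (green dots), pin red at the far end of the comb, the stand and wrench to the right of the fixture, the tape behind it. I'll go above the fixture.

```bash
R='[[-62,-70,-8],[0,0,-0.38]]'
python3 -m handwheel '[[[-62,-70,-8],[0,0,-0.38]],[[-62,-70,-8],[0,0,-0.38]],[[-62,-70,-8],[0,0,-0.38]],[[-62,-70,-8],[0,0,-0.38]],[[-62,-70,-8],[0,0,-0.38]]]' -1 40
python3 - <<'E'
from h import *
print(rel([.55,-.3,.31],np.pi/2))
E
```

```text
t: 1.72
tool_pos: [0.3381, 0.2855, 0.2583]
tool_rot: [0.005, 3.14, 0.001]
contact_force: [1.4, 0.5, -0.4]
opening: 0.0851
grip_force: 0.0
(array([-21.3739, -58.4791,  -5.1663]), array([ 0.0003,  0.0011, -0.0031]))
```

```bash
python3 -m handwheel '[[[-22,-58,-5],[0,0,0]],[[-22,-58,-5],[0,0,0]],[[-22,-58,-5],[0,0,0]],[[-22,-58,-5],[0,0,0]],[[-22,-58,-5],[0,0,0]]]' >/dev/null
python3 -m handwheel '[[[-12,-28,-2],[0,0,0]],[[-12,-28,-2],[0,0,0]],[[-12,-28,-2],[0,0,0]],[[-12,-28,-2],[0,0,0]],[[-12,-28,-2],[0,0,0]]]'
cat > look.py <<'E'
import sys; from h import *
snap("wrist",sys.argv[1])
Z=dict(pocket_a=.02,comb_knob=.0785,comb_hole=.0445,block_1=0,lock_pin=.006,pin_stand=0)
c=ctrl.calibration("wrist")
for q in sys.argv[2:]:
    for d in ctrl.landmark_of("wrist",q)[:4]:
        print(q,round(d["score"],2),np.array(d["position"]).round(1),toworld("wrist",d["position"],Z[q],c)[:2])
E
python3 look.py w1 pocket_a comb_knob lock_pin pin_stand comb_hole
```

```text
t: 2.98
tool_pos: [0.5667, -0.2872, 0.3031]
tool_rot: [0.007, 3.141, -0.0]
contact_force: [-0.1, 0.3, 0.9]
opening: 0.0852
grip_force: 0.0
pocket_a 0.84 [228.7 173. ] [ 0.6079 -0.341 ]
pocket_a 0.79 [222.9  74.7] [ 0.4628 -0.343 ]
pocket_a 0.66 [225.6 129.5] [ 0.5396 -0.3428]
comb_knob 0.98 [267.3  99.4] [ 0.495  -0.2816]
lock_pin 0.66 [266.8 179.7] [ 0.624  -0.2801]
pin_stand 0.75 [154.6  87.3] [ 0.4785 -0.4493]
comb_hole 0.86 [268.7 187.9] [ 0.6248 -0.2783]
comb_hole 0.72 [269.8 179.1] [ 0.6108 -0.2767]
```

View pics/w1.png

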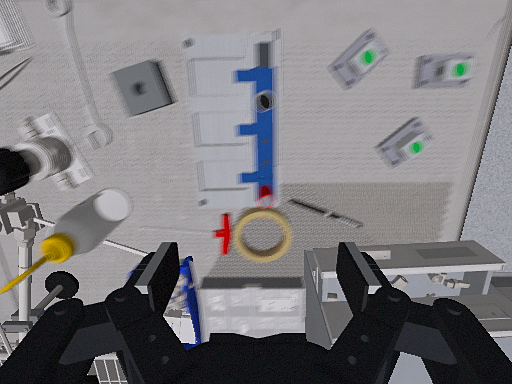

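The pin (267,190), comb knob (266,100), pockets and stand (142,88) match the network reports. Blocks are at upper right; fixture yaw is about 0.02. Next is above the pin.

```bash
python3 -m handwheel '[[[-5.7,0.8,14],[0,0,0]],[[-5.7,0.8,14],[0,0,0]],[[-5.7,0.8,14],[0,0,0]],[[-5.7,0.8,14],[0,0,0]],[[-5.7,0.8,14],[0,0,0]]]'
python3 look.py w2 lock_pin comb_hole comb_knob pocket_a
```

```text
t: 3.9
tool_pos: [0.6237, -0.2769, 0.1655]
tool_rot: [0.005, 3.139, -0.003]
contact_force: [0.3, -0.7, -0.3]
opening: 0.0854
grip_force: 0.0
lock_pin 0.71 [263.  169.4] [ 0.6252 -0.2724]
comb_hole 0.7 [265.5 177.8] [ 0.6229 -0.2706]
comb_knob 0.71 [261.6  24.4] [ 0.4953 -0.2749]
pocket_a 0.64 [193.4  86.5] [ 0.537  -0.3408]
pocket_a 0.57 [202.  158.6] [ 0.6091 -0.3375]
```

View pics/w2.png

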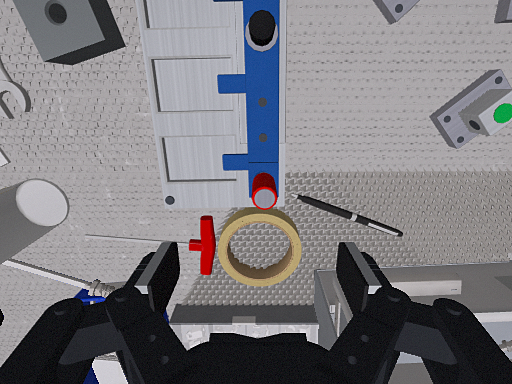

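```bash
python3 - <<'E'
from h import *
f=lambda p,z:toworld("wrist",p,z)[:2]
print("top",f((264,198),.093)); 
a,b=f((160,207),.03),f((285,207),.03);print(a,b,np.arctan2((b-a)[1],(b-a)[0])-np.pi/2)
a,b=f((140,0),.03),f((160,207),.03);print(a,b,np.arctan2((b-a)[1],(b-a)[0]))
p=[f((264,198),.093),f((262,25),.0785)];print(p,np.arctan2(*(p[0]-p[1])[::-1]))
E
```

```text
top [ 0.6244 -0.2732]
[ 0.6594 -0.3847] [ 0.6599 -0.2491] -0.0037507599052950535
[ 0.4666 -0.3786] [ 0.6594 -0.3847] -0.03130227598700078
[array([ 0.6244, -0.2732]), array([ 0.4954, -0.2747])] 0.011907380767107152
```

```bash
python3 -m handwheel '[[[-0.1,0.4,5],[0,0,0]],[[-0.1,0.4,8],[0,0,0]],[[-0.1,0.4,10.7],[0,0,0]],[[-0.1,0.4,10.7],[0,0,0]],[[-0.1,0.4,10.7],[0,0,0]]]'
python3 -m handwheel '[[[0,0,0],[0,0,0]],[[0,0,0],[0,0,0]],[[0,0,0],[0,0,0]],[[0,0,0],[0,0,0]],[[0,0,0],[0,0,0]]]' 1 60
```

```text
t: 4.78
tool_pos: [0.625, -0.2737, 0.0577]
tool_rot: [0.006, 3.14, -0.002]
contact_force: [0.2, 0.0, 0.1]
opening: 0.0851
grip_force: 0.0
t: 5.4
tool_pos: [0.6245, -0.2731, 0.0565]
tool_rot: [0.006, 3.141, 0.0]
contact_force: [0.3, 1.3, 3.0]
opening: 0.0203
grip_force: 58.5
```

```bash
python3 -m handwheel '[[[0,0,-2],[0,0,0]],[[0,0,-5],[0,0,0]],[[0,0,-9],[0,0,0]],[[0,0,-9],[0,0,0]],[[0,0,-9],[0,0,0]]]'
python3 - <<'E'
from h import *
print(rel([.478,-.447,.15]))
E
```

```text
t: 6.02
tool_pos: [0.6238, -0.273, 0.1457]
tool_rot: [-0.006, -3.141, -0.0]
contact_force: [-0.5, 0.2, -2.2]
opening: 0.0208
grip_force: 58.6
(array([ 14.5103, -17.4562,  -0.4213]), None)
```

```bash
python3 -m handwheel '[[[10,-10,-1],[0,0,0]],[[10,-10,-1],[0,0,0]],[[10,-10,-1],[0,0,0]],[[10,-10,-1],[0,0,0]],[[10,-10,-1],[0,0,0]]]'
python3 look.py w3 pin_stand block_1 lock_pin pocket_a
```

```text
t: 6.65
tool_pos: [0.5243, -0.3715, 0.155]
tool_rot: [-0.004, -3.141, -0.002]
contact_force: [-0.2, 0.1, -1.6]
opening: 0.0208
grip_force: 58.8
pin_stand 0.92 [189.2 127.2] [ 0.4773 -0.4441]
block_1 0.58 [486.8  91. ] [ 0.4421 -0.1397]
lock_pin 0.97 [258.8 207.6] [ 0.5671 -0.3708]
lock_pin 0.46 [308.2 179. ] [ 0.5331 -0.3164]
pocket_a 0.88 [289.2 112.2] [ 0.4609 -0.3413]
pocket_a 0.58 [288.  188.2] [ 0.5388 -0.3399]
pocket_a 0.57 [290.1 246.9] [ 0.6099 -0.3352]
pocket_a 0.54 [350.6 268.9] [ 0.6398 -0.2629]
```

View pics/w3.png

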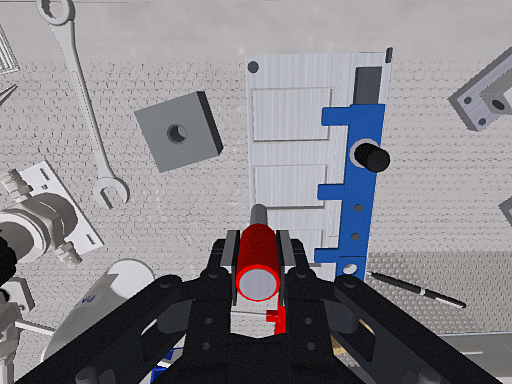

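The stand hole is at (178,133), comb knob top near (377,157), and the vacated comb hole at (350,269). The pin hangs straight in the grip.

```bash
python3 - <<'E'
from h import *
f=lambda p,z:toworld("wrist",p,z)[:2]
h=f((178,133),.04);print("hole",h, "knob",f((377,157),.0785),"combhole",f((350,269),.0445))
for p in [(253,67),(388,54),(254,90),(253,141)]:print(p,f(p,.03))
print(rel([h[0],h[1],.125],np.pi/2))
E
```

```text
hole [ 0.4777 -0.4459] knob [ 0.4919 -0.2762] combhole [ 0.6228 -0.2735]
(253, 67) [ 0.4212 -0.3765]
(388, 54) [ 0.411  -0.2581]
(254, 90) [ 0.4405 -0.3757]
(253, 141) [ 0.4871 -0.377 ]
(array([ 4.6582, -7.4162,  3.0777]), array([ 0.0003, -0.0002, -0.0022]))
```

```bash
python3 -m handwheel '[[[4.6,-7.4,0],[0,0,0]],[[4.6,-7.4,3],[0,0,0]],[[4.6,-7.4,5.4],[0,0,0]],[[4.6,-7.4,5.4],[0,0,0]],[[4.6,-7.4,5.4],[0,0,0]]]'
python3 -c "
from h import *
print(rel([.4783,-.4456,.08]))"
python3 look.py w4 pin_stand
```

```text
t: 7.52
tool_pos: [0.4783, -0.4466, 0.1031]
tool_rot: [0.005, 3.141, -0.002]
contact_force: [-0.1, 0.0, -0.9]
opening: 0.0205
grip_force: 58.7
(array([0.0064, 0.1042, 2.3076]), None)
pin_stand 0.82 [256.9 182.6] [ 0.4764 -0.4485]
```

View pics/w4.png

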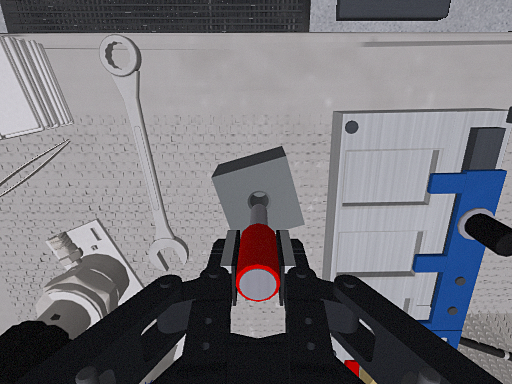

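The shank is lined up over the stand hole at (259,198). Lowering it.

```bash
python3 -m handwheel '[[[0,0.05,1],[0,0,0]],[[0,0.05,2],[0,0,0]],[[0,0.05,2.6],[0,0,0]],[[0,0.05,2.6],[0,0,0]]]'
python3 -m handwheel '[[[0,0,0.6],[0,0,0]],[[0,0,1.2],[0,0,0]],[[0,0,1.5],[0,0,0]],[[0,0,1.5],[0,0,0]]]'
```

```text
t: 8.12
tool_pos: [0.477, -0.4455, 0.0747]
tool_rot: [-0.006, -3.14, -0.003]
contact_force: [0.3, -0.0, -0.8]
opening: 0.0208
grip_force: 58.7
t: 8.62
tool_pos: [0.4775, -0.4461, 0.0609]
tool_rot: [-0.006, -3.142, -0.0]
contact_force: [0.6, -0.6, -1.0]
opening: 0.0206
grip_force: 59.5
```

```bash
python3 -m handwheel '[[[0,0,0],[0,0,0]],[[0,0,0],[0,0,0]],[[0,0,-4],[0,0,0]],[[-1.6,0,-10],[0,0,0]],[[-1.6,6,-10],[0,0,0]]]' -1
python3 -m handwheel '[[[0,11.2,0],[0,0,0]],[[0,11.2,0],[0,0,0]],[[0,11.2,0],[0,0,0]],[[0,11.2,0],[0,0,0]]]'
python3 look.py w5 comb_knob lock_pin pocket_a pin_stand
```

```text
t: 9.25
tool_pos: [0.4976, -0.3913, 0.1699]
tool_rot: [0.011, 3.13, -0.018]
contact_force: [0.9, 0.5, -0.1]
opening: 0.0857
grip_force: 0.0
t: 9.75
tool_pos: [0.4944, -0.2746, 0.1615]
tool_rot: [0.005, 3.141, -0.002]
contact_force: [0.3, -0.1, 0.1]
opening: 0.085
grip_force: 0.0
comb_knob 0.75 [257.4 194.8] [ 0.4963 -0.2762]
lock_pin 0.97 [ 99.  159.7] [ 0.4819 -0.4502]
lock_pin 0.2 [254.7 192.4] [ 0.521  -0.2795]
pocket_a 0.89 [200.6 213.3] [ 0.5404 -0.34  ]
pocket_a 0.67 [195.  140.8] [ 0.4592 -0.3399]
pocket_a 0.66 [206.9 266.3] [ 0.6101 -0.3375]
pin_stand 0.77 [104.6 158.2] [ 0.4817 -0.4471]
```

View pics/w5.png

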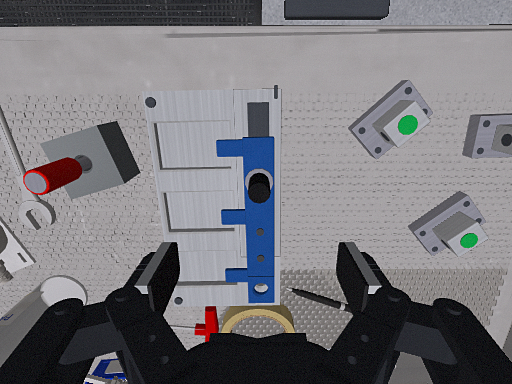

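The pin stands upright in its stand at (50,180); knob top is at (259,192).

```bash
python3 - <<'E'
from h import *
f=lambda p,z:toworld("wrist",p,z)[:2]
print("knob",f((259,192),.0785))
P=[f(p,.03) for p in [(143,90),(281,88),(280,306),(169,306)]];print(P)
for i in range(4):
    d=P[(i+1)%4]-P[i];print(np.linalg.norm(d),np.arctan2(d[1],d[0])%(np.pi/2))
print("bolts",f((151,102),.03),f((179,300),.03))
im=cv2.imread("pics/w5.png")[70:320,120:300];cv2.imwrite("pics/c5.png",cv2.resize(im,None,fx=2.4,fy=2.4,interpolation=2))
E
python3 -m handwheel '[[[-0.1,0,5],[0,0,0]],[[-0.1,0,9],[0,0,0]],[[-0.1,0,11],[0,0,0]],[[-0.1,0,11],[0,0,0]],[[-0.1,0,11],[0,0,0]]]'
python3 -m handwheel '[[[0,0,0],[0,0,0]],[[0,0,0],[0,0,0]],[[0,0,0],[0,0,0]],[[0,0,0],[0,0,0]],[[0,0,0],[0,0,0]]]' 1 60
```

```text
knob [ 0.4932 -0.2748]
[array([ 0.4095, -0.3821]), array([ 0.4085, -0.2539]), array([ 0.6596, -0.2497]), array([ 0.6589, -0.3853])]
0.12820674367824536 0.007727148037053322
0.2511718887220635 0.016711833448962984
0.13566169194188119 1.5656390825339714
0.24946781175376254 1.5577296428651017
bolts [ 0.4202 -0.376 ] [ 0.65   -0.3722]
t: 10.62
tool_pos: [0.4964, -0.2752, 0.0529]
tool_rot: [0.006, 3.139, -0.003]
contact_force: [0.4, 0.7, 0.5]
opening: 0.0853
grip_force: 0.0
t: 11.25
tool_pos: [0.4953, -0.2736, 0.0515]
tool_rot: [0.006, 3.142, 0.002]
contact_force: [-2.1, 3.8, 6.1]
opening: 0.0183
grip_force: 58.7
```

View pics/c5.png

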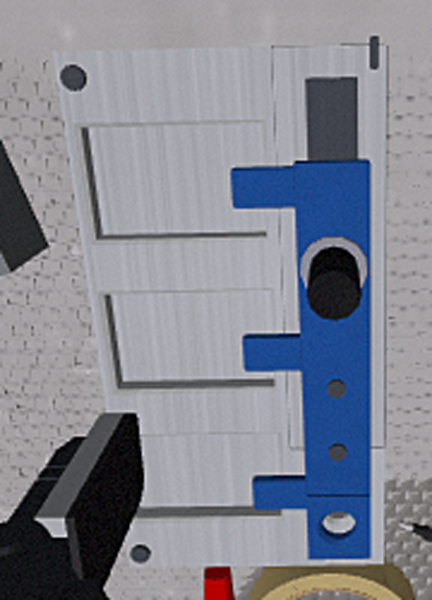

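```bash
python3 -m handwheel '[[[1,0,0],[0,0,0]],[[2,0,0],[0,0,0]],[[3,-0.05,0],[0,0,0]],[[3.5,-0.05,0],[0,0,0]],[[3.5,-0.05,0],[0,0,0]]]'
python3 -m handwheel '[[[0.3,0,0],[0,0,0]],[[0.3,0,0],[0,0,0]],[[0.3,0,0],[0,0,0]]]'
```

```text
t: 11.88
tool_pos: [0.4595, -0.2742, 0.0515]
tool_rot: [0.007, 3.142, 0.001]
contact_force: [0.1, 6.5, 7.3]
opening: 0.0184
grip_force: 59.7
t: 12.25
tool_pos: [0.4596, -0.2742, 0.0516]
tool_rot: [0.007, 3.134, -0.0]
contact_force: [13.2, 4.6, -0.5]
opening: 0.0184
grip_force: 59.0
```

```bash
python3 -m handwheel '[[[-0.3,0,0],[0,0,0]],[[-0.3,0,0],[0,0,0]],[[-0.3,0,-5],[0,0,0]],[[-3,4,-11],[0,0,0]],[[-6,10,-16],[0,0,0]]]' -1
python3 -m handwheel '[[[-2,4,-4],[0,0,0]],[[-2,4,-4],[0,0,0]],[[-2,4,-4],[0,0,0]],[[-2,4,-4],[0,0,0]]]'
python3 look.py w6 comb_knob block_1 lock_pin pocket_a
```

```text
t: 12.88
tool_pos: [0.5048, -0.1997, 0.1909]
tool_rot: [0.01, 3.141, -0.003]
contact_force: [0.8, -0.7, 0.5]
opening: 0.085
grip_force: 0.0
t: 13.38
tool_pos: [0.5235, -0.1598, 0.2265]
tool_rot: [-0.009, -3.138, -0.002]
contact_force: [-0.2, -0.4, 0.8]
opening: 0.0855
grip_force: 0.0
comb_knob 0.63 [141.5 115.7] [ 0.463  -0.2782]
comb_knob 0.4 [186.3 276.8] [ 0.658 -0.25 ]
block_1 0.81 [371.2 105.4] [ 0.4582 -0.015 ]
block_1 0.62 [270.  92.] [ 0.4412 -0.1443]
block_1 0.62 [332.4 182.7] [ 0.5618 -0.0561]
lock_pin 0.5 [ 32.5 124.7] [ 0.4791 -0.449 ]
pocket_a 0.95 [129.3 224.1] [ 0.6141 -0.3396]
pocket_a 0.86 [117.7 170.2] [ 0.5363 -0.3426]
pocket_a 0.72 [271.6  93.5] [ 0.4429 -0.1432]
pocket_a 0.65 [109.7 109.4] [ 0.46   -0.3394]
```

View pics/w6.png

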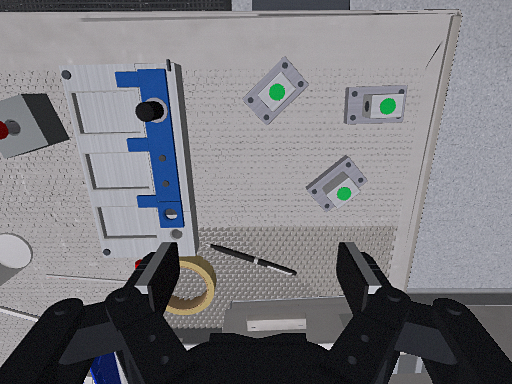

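The comb is fully open and the pin is parked. Blocks show green dots at (277,92), (388,106) and (344,194).

```bash
python3 - <<'E'
from h import *
f=lambda p,z:toworld("wrist",p,z)[:2]
o=ctrl.get_obs();print(o["q"][5],o["tool_pos"])
im=cv2.imread("pics/w6.png");hsv=cv2.cvtColor(im,cv2.COLOR_BGR2HSV)
m=cv2.inRange(hsv,(45,100,80),(75,255,255));n,l,s,c=cv2.connectedComponentsWithStats(m)
for i in range(1,n):
    if s[i,4]>60: print(c[i],f(c[i],.046))
C=[[(284,57),(308,87),(268,123),(245,97)],[(346,86),(407,86),(406,123),(346,123)],[(347,155),(368,182),(325,211),(306,187)]]
for q in C:
    w=np.array([f(p,.016 if 1 else 0) for p in q]);e=[w[(i+1)%4]-w[i] for i in range(4)]
    for a in e: print(np.linalg.norm(a).round(4),np.degrees(np.arctan2(a[1],a[0]))%180)
    print(w.mean(0))
E
```

```text
-1.9970492063888168 [ 0.5244 -0.1595  0.228 ]
[276.5659  91.6098] [ 0.442  -0.1389]
[387.3085 105.8358] [ 0.4578 -0.0144]
[343.637  193.1438] [ 0.5621 -0.0534]
0.0444 41.93620189470265
0.0637 131.42449332674911
0.0419 42.11972788655518
0.0638 133.5988660253416
[ 0.4421 -0.1377]
0.0731 89.68312730818413
0.044 7.994296709601108
0.075 89.68541424190413
0.0437 5.589953032044974
[ 0.4582 -0.0147]
0.0488 40.66082880007264
0.0689 127.68002898478488
0.0453 38.506829462374895
0.0671 130.60151070142717
[ 0.5604 -0.0548]
```

```bash
python3 -m handwheel '[[[8.2,2.1,10],[0,0,0.84]],[[8.2,2.1,10],[0,0,0.84]],[[8.2,2.1,10],[0,0,0.84]],[[8.2,2.1,10],[0,0,0.84]],[[8.2,2.1,10],[0,0,0.84]]]'
cat > blk.py <<'E'
import sys; from h import *
z0=float(sys.argv[1]); im=snap("wrist",sys.argv[2]);c0=ctrl.calibration("wrist")
f=lambda p,z:toworld("wrist",p,z,c0)[:2]
hsv=cv2.cvtColor(im,cv2.COLOR_BGR2HSV)
m=cv2.inRange(hsv,(45,100,80),(75,255,255));n,l,s,c=cv2.connectedComponentsWithStats(m)
for i in range(1,n):
    if s[i,4]>60:
        p=f(c[i],.046+z0);print("dot",c[i],p,s[i,4])
        # rectify the plane z=.016+z0 around the dot: 1 px = 0.5 mm, up=+x, left=+y
        R=np.array(c0["R"]);t=np.array(c0["t"]);K=np.array([[c0["fx"],0,c0["cx"]],[0,c0["fy"],c0["cy"]],[0,0,1]])
        uv=[(0,0),(160,0),(160,160),(0,160)]
        src=[]
        for u,v in uv:
            X=np.array([p[0]+(80-v)*.0005,p[1]+(80-u)*.0005,.016+z0]);h=K@(R@X+t);src.append(h[:2]/h[2])
        H=cv2.getPerspectiveTransform(np.float32(src),np.float32(uv))
        r=cv2.warpPerspective(im,H,(160,160));cv2.imwrite(f"pics/r_{sys.argv[2]}_{i}.png",r)
        # steel: bluish grey mid-tone, darker than table
        hh=cv2.cvtColor(r,cv2.COLOR_BGR2HSV).astype(int);b=r.astype(int)
        mk=((b[...,0]-b[...,2]>8)&(hh[...,2]>60)).astype(np.uint8)
        mk=cv2.morphologyEx(mk,cv2.MORPH_CLOSE,np.ones((9,9)))
        mk=cv2.morphologyEx(mk,cv2.MORPH_OPEN,np.ones((9,9)))
        cs,_=cv2.findContours(mk,cv2.RETR_EXTERNAL,cv2.CHAIN_APPROX_NONE)
        if cs:
            k=max(cs,key=cv2.contourArea);rc=cv2.minAreaRect(k);bx=cv2.boxPoints(rc)
            W=np.c_[p[0]+(80-bx[:,1])*.0005,p[1]+(80-bx[:,0])*.0005]
            e=[W[1]-W[0],W[2]-W[1]];e.sort(key=lambda a:a@a)
            print(" base",W.mean(0),[np.linalg.norm(a).round(4) for a in e],"xdir",np.degrees(np.arctan2(e[0][1],e[0][0]))%180)
E
python3 blk.py 0 w7; python3 -c "
from h import *
print(rel([.442,-.1385,.02],np.radians(42)))"
```

```text
t: 14.25
tool_pos: [0.4426, -0.1379, 0.1285]
tool_rot: [-1.292, -2.863, 0.0]
contact_force: [0.9, 0.5, -0.4]
opening: 0.0855
grip_force: 0.0
dot [378.4939  91.8329] [ 0.458 -0.015] 407
 base [ 0.4579 -0.0158] [np.float64(0.0439), np.float64(0.0692)] xdir 1.1017084057731097
dot [255.2328 192.259 ] [ 0.441  -0.1392] 305
 base [ 0.4408 -0.14  ] [np.float64(0.044), np.float64(0.0702)] xdir 42.51043980660609
dot [420.8769 209.9328] [ 0.5617 -0.0552] 268
 base [ 0.5595 -0.0568] [np.float64(0.0433), np.float64(0.0733)] xdir 35.94211539674251
(array([ 0.0026, -0.0941, 10.8646]), array([-0.0002, -0.0003, -0.0112]))
```

View pics/w7.png

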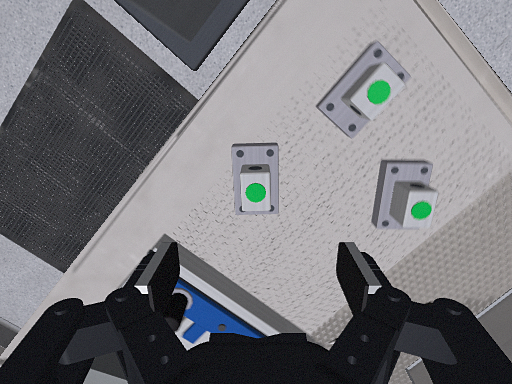

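```bash
python3 -m handwheel '[[[0,-0.2,5],[0,0,0]],[[0,-0.2,8],[0,0,0]],[[0,-0.2,10.7],[0,0,0]],[[0,-0.2,10.7],[0,0,0]],[[0,-0.2,10.7],[0,0,0]]]'
python3 -m handwheel '[[[0,0,0],[0,0,0]],[[0,0,0],[0,0,0]],[[0,0,0],[0,0,0]],[[0,0,0],[0,0,0]],[[0,0,0],[0,0,0]]]' 1 60
```

```text
t: 14.92
tool_pos: [0.4423, -0.1396, 0.023]
tool_rot: [1.285, 2.865, -0.0]
contact_force: [0.4, 0.3, -0.4]
opening: 0.0857
grip_force: 0.0
t: 15.55
tool_pos: [0.4421, -0.1394, 0.0226]
tool_rot: [1.286, 2.865, -0.0]
contact_force: [-1.2, 0.1, 5.6]
opening: 0.0251
grip_force: 60.1
```

```bash
python3 -m handwheel '[[[0,0,-3],[0,0,0]],[[0,0,-7],[0,0,0]],[[0,0,-12],[0,0,0.1]],[[-5,0.2,-14],[0,0,0.25]],[[-9,0.4,-14],[0,0,0.4]]]'
python3 -m handwheel '[[[-4,0.1,0],[0,0,0.32]],[[-4,0.1,0],[0,0,0.32]],[[-4,0.1,0],[0,0,0.32]],[[-4,0.1,0],[0,0,0.32]],[[-4,0.1,0],[0,0,0.32]]]'
python3 look.py w8 pocket_a comb_knob
```

```text
t: 16.18
tool_pos: [0.506, -0.2049, 0.1639]
tool_rot: [1.834, 2.546, 0.001]
contact_force: [0.1, 0.4, -2.9]
opening: 0.0252
grip_force: 59.7
t: 16.8
tool_pos: [0.5179, -0.2407, 0.1615]
tool_rot: [-2.212, -2.231, 0.0]
contact_force: [0.6, -0.2, -3.1]
opening: 0.0252
grip_force: 59.8
pocket_a 0.82 [333.2 256.7] [ 0.6089 -0.3431]
pocket_a 0.78 [210.6 251.9] [ 0.4638 -0.3378]
```

View pics/w8.png

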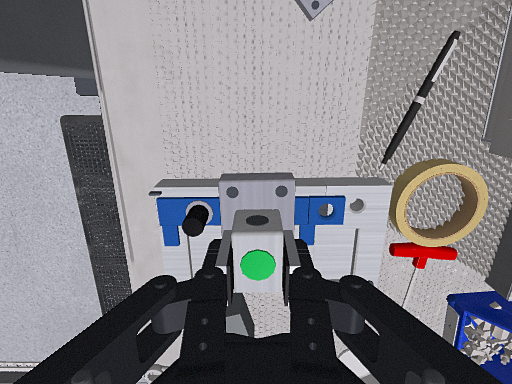

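```bash
python3 -m handwheel '[[[-18,0,-2],[0,0,0]],[[-18,0,-2],[0,0,0]],[[-18,0,-2],[0,0,0]],[[-18,0,-2],[0,0,0]],[[-18,0,-2],[0,0,0]]]'
python3 look.py w9 pocket_a comb_knob
python3 - <<'E'
from h import *
c0=ctrl.calibration("wrist");im=cv2.imread("pics/w9.png")
R=np.array(c0["R"]);t=np.array(c0["t"]);K=np.array([[c0["fx"],0,c0["cx"]],[0,c0["fy"],c0["cy"]],[0,0,1]])
# rectified z=.03: u = (x-.40)/.0004 , v = (-.24 - y)/.0004
W,Hh=680,400;uv=[(0,0),(W,0),(W,Hh),(0,Hh)];src=[]
for u,v in uv:
    h=K@(R@np.array([.40+u*.0004,-.24-v*.0004,.03])+t);src.append(h[:2]/h[2])
r=cv2.warpPerspective(im,cv2.getPerspectiveTransform(np.float32(src),np.float32(uv)),(W,Hh),flags=cv2.INTER_CUBIC);cv2.imwrite("pics/r9.png",r)
E
```

```text
t: 17.58
tool_pos: [0.5192, -0.4208, 0.1814]
tool_rot: [-2.213, -2.228, -0.001]
contact_force: [0.8, 1.3, -3.3]
opening: 0.0248
grip_force: 59.7
pocket_a 0.95 [344.5  93.3] [ 0.6092 -0.3389]
pocket_a 0.88 [273.2  90.7] [ 0.5352 -0.3369]
pocket_a 0.59 [203.4  91.2] [ 0.4631 -0.3379]
comb_knob 0.96 [177.6   4.1] [ 0.4578 -0.2749]
```

View pics/r9.png

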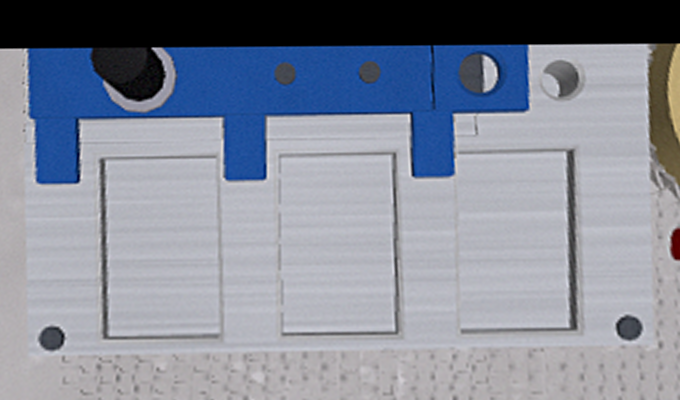

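```bash
python3 - <<'E'
from h import *
o=ctrl.get_obs();z=o["tool_pos"][2]
im=cv2.imread("pics/w9.png");hsv=cv2.cvtColor(im,cv2.COLOR_BGR2HSV)
m=cv2.inRange(hsv,(45,100,80),(75,255,255));n,l,s,c=cv2.connectedComponentsWithStats(m)
for i in range(1,n):
    if s[i,4]>60:
        p=toworld("wrist",c[i],z+.0234);print(s[i,4],c[i],p,p-o["tool_pos"])
for P in ([.4636,-.339],[.5356,-.3375],[.6076,-.3361]): print(rel([*P,.12],.018))
E
```

```text
826 [257.5303 264.7906] [ 0.5201 -0.419   0.2049] [0.0006 0.0008 0.0234]
(array([ 8.1187, -5.521 ,  6.1623]), array([-0.0005, -0.0007, -0.0094]))
(array([8.2069, 1.6801, 6.1588]), array([-0.0005, -0.0007, -0.0094]))
(array([8.285 , 8.881 , 6.1553]), array([-0.0005, -0.0007, -0.0094]))
```

```bash
python3 -m handwheel '[[[8.2,8.9,1],[0,0,-0.01]],[[8.2,8.9,4],[0,0,-0.01]],[[8.2,8.9,8],[0,0,-0.01]],[[8.2,8.9,12],[0,0,-0.01]],[[8.2,8.9,12],[0,0,-0.01]]]'
python3 -m handwheel '[[[0,0,0.6],[0,0,0]],[[0,0,0.6],[0,0,0]],[[0,0,0.6],[0,0,0]]]'
python3 -c "
from h import *
print(rel([.6076,-.3373,.0426],.018))"
```

```text
t: 18.35
tool_pos: [0.6049, -0.335, 0.0568]
tool_rot: [-2.193, -2.235, 0.003]
contact_force: [-1.1, -0.2, -4.3]
opening: 0.0248
grip_force: 60.0
t: 18.73
tool_pos: [0.6087, -0.3395, 0.058]
tool_rot: [2.201, 2.238, 0.001]
contact_force: [0.0, 0.2, -3.5]
opening: 0.0246
grip_force: 60.1
(array([ 0.2219, -0.1143,  1.5429]), array([ 0.0026,  0.0019, -0.0013]))
```

```bash
python3 -m handwheel '[[[0.2,-0.1,0],[0,0,0]],[[0.2,-0.1,0],[0,0,0]],[[0.2,-0.1,0.2],[0,0,0]]]'
python3 -m handwheel '[[[0,0,0],[0,0,0]],[[0,0,0],[0,0,0]]]'
python3 -m handwheel '[[[0,0,0.3],[0,0,0]],[[0,0,0.5],[0,0,0]],[[0,0,0.5],[0,0,0]]]'
```

```text
t: 19.1
tool_pos: [0.6069, -0.3368, 0.0542]
tool_rot: [2.202, 2.24, 0.0]
contact_force: [-0.6, 0.5, -3.5]
opening: 0.0252
grip_force: 60.1
t: 19.35
tool_pos: [0.6067, -0.3366, 0.0537]
tool_rot: [-2.202, -2.24, 0.0]
contact_force: [-0.4, -0.3, -4.2]
opening: 0.025
grip_force: 60.1
t: 19.73
tool_pos: [0.607, -0.3373, 0.0488]
tool_rot: [2.202, 2.239, -0.001]
contact_force: [0.1, -3.0, -2.6]
opening: 0.0247
grip_force: 60.1
```

```bash
python3 -m handwheel '[[[0,0,0.3],[0,0,0]],[[0,0,0.6],[0,0,0]],[[0,0,0.6],[0,0,0]],[[0,0,0.6],[0,0,0]]]'
```

```text
t: 20.23
tool_pos: [0.6068, -0.3372, 0.0428]
tool_rot: [2.202, 2.239, -0.001]
contact_force: [1.3, -5.1, -3.7]
opening: 0.0257
grip_force: 59.9
```

```bash
python3 -m handwheel '[[[0,0,0],[0,0,0]],[[0,0,0],[0,0,0]],[[0,0,0],[0,0,0]],[[0,0,-5],[0,0,0]],[[0,0,-11],[0,0,0]]]' 0.1
python3 -m handwheel '[[[28,-4.5,-2],[0,0,-0.65]],[[28,-4.5,-2],[0,0,-0.65]],[[28,-4.5,-2],[0,0,-0.65]],[[28,-4.5,-2],[0,0,-0.65]],[[28,-4.5,0],[0,0,-0.65]]]' -1
python3 blk.py 0 w10;python3 -c "
from h import *
print(rel([.5615,-.0545,.12],np.radians(38)))"
```

```text
t: 20.85
tool_pos: [0.6057, -0.3355, 0.152]
tool_rot: [-2.199, -2.237, 0.001]
contact_force: [0.8, 0.2, 0.9]
opening: 0.0384
grip_force: 0.0
t: 21.48
tool_pos: [0.5578, -0.0548, 0.1553]
tool_rot: [1.366, 2.824, 0.003]
contact_force: [-0.2, -0.7, 0.1]
opening: 0.0856
grip_force: 0.0
dot [193.5065  72.7662] [ 0.4528 -0.0081] 308
 base [ 0.4525 -0.0082] [np.float64(0.042), np.float64(0.0651)] xdir 1.1017106596744668
dot [260.9757 180.2767] [ 0.5547 -0.0462] 206
 base [ 0.554 -0.046] [np.float64(0.0416), np.float64(0.067)] xdir 41.42366851243304
(array([-0.6538,  0.3348,  3.0932]), array([ 0.0003, -0.0046,  0.0079]))
```

View pics/w10.png

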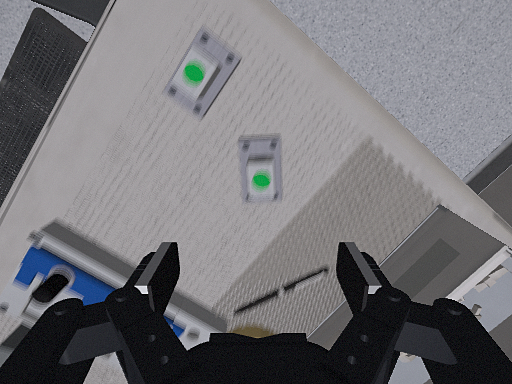

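The moving camera blurred this one (block dot at 261,180). I'll settle and re-measure numerically.

```bash
python3 -m handwheel '[[[0,0,2.5],[0,0,0]],[[0,0,2.5],[0,0,0]],[[0,0,2.5],[0,0,0]],[[0,0,2.5],[0,0,0]]]'
python3 blk.py 0 w11;python3 -c "
from h import *
print(rel([.5615,-.0545,.022],np.radians(38)))"
```

```text
t: 22.02
tool_pos: [0.5578, -0.058, 0.1292]
tool_rot: [1.372, 2.824, 0.001]
contact_force: [-0.4, 0.3, 0.0]
opening: 0.0853
grip_force: 0.0
dot [186.4317  71.5098] [ 0.4561 -0.0149] 461
 base [ 0.4564 -0.0152] [np.float64(0.0425), np.float64(0.0688)] xdir 1.66833486553017
dot [262.4314 190.5284] [ 0.5602 -0.0542] 299
 base [ 0.56  -0.054] [np.float64(0.0428), np.float64(0.0686)] xdir 41.58340830990997
(array([ 0.0528,  0.4953, 10.7084]), array([0.0011, 0.0014, 0.0033]))
```

```bash
python3 -m handwheel '[[[0.1,0.4,5],[0,0,-0.05]],[[0.1,0.4,8],[0,0,-0.05]],[[0.1,0.4,10.7],[0,0,-0.05]],[[0.1,0.4,10.7],[0,0,-0.05]],[[0.1,0.4,10.7],[0,0,-0.05]]]'
python3 -m handwheel '[[[0,0,0],[0,0,0]],[[0,0,0],[0,0,0]],[[0,0,0],[0,0,0]],[[0,0,0],[0,0,0]],[[0,0,0],[0,0,0]]]' 1 60
```

```text
t: 22.7
tool_pos: [0.5607, -0.0546, 0.0224]
tool_rot: [1.3, 2.858, 0.001]
contact_force: [-0.2, 0.4, 0.8]
opening: 0.086
grip_force: 0.0
t: 23.32
tool_pos: [0.5602, -0.0543, 0.0216]
tool_rot: [1.3, 2.859, 0.0]
contact_force: [0.9, 0.2, 2.5]
opening: 0.0252
grip_force: 60.3
```

```bash
python3 -m handwheel '[[[0,0,-3],[0,0,0]],[[0,0,-7],[0,0,0]],[[-2,-2,-11],[0,0,0.1]],[[-6,-6,-12],[0,0,0.25]],[[-10,-10,-12],[0,0,0.4]]]'
python3 -m handwheel '[[[-13.5,-5.5,0],[0,0,0.3]],[[-13.5,-5.5,0],[0,0,0.3]],[[-13.5,-5.5,0],[0,0,0.3]],[[-13.5,-5.5,0],[0,0,0.3]],[[-13.5,-5.5,0],[0,0,0.3]]]'
cat > hand.py <<'E'
from h import *
import sys
h=float(sys.argv[1]);P=eval(sys.argv[2])
o=ctrl.get_obs();z=o["tool_pos"][2];R=Rn.from_rotvec(o["tool_rot"])
im=snap("wrist","hand");cal=ctrl.calibration("wrist");hsv=cv2.cvtColor(im,cv2.COLOR_BGR2HSV)
m=cv2.inRange(hsv,(45,100,80),(75,255,255));n,l,s,c=cv2.connectedComponentsWithStats(m)
for i in range(1,n):
    if s[i,4]>60:
        p=toworld("wrist",c[i],z+.046-h,cal);print(s[i,4],c[i],"tool-frame offset cm",R.inv().apply(p-o["tool_pos"])*100)
print(o["t"],o["tool_pos"],o["opening"],o["grip_force"],rel(P,.018))
E
python3 hand.py .0216 '[.5349,-.3383,.0536]'
```

```text
t: 23.95
tool_pos: [0.5499, -0.1964, 0.1415]
tool_rot: [1.847, 2.54, 0.0]
contact_force: [1.2, -0.3, -3.7]
opening: 0.0248
grip_force: 60.0
t: 24.58
tool_pos: [0.5395, -0.339, 0.1398]
tool_rot: [-2.199, -2.24, -0.001]
contact_force: [0.3, 0.7, -3.0]
opening: 0.0251
grip_force: 60.0
332 [338.9096 194.512 ] tool-frame offset cm [ 3.9037  3.7864 -2.4377]
834 [257.5108 267.7974] tool-frame offset cm [-0.032   0.0763 -2.4402]
24.575 [ 0.5395 -0.339   0.1398] 0.025064489087604287 59.97896432876587 (array([ 0.0549, -0.4687,  8.6511]), array([-0.001 , -0.0015,  0.0008]))
```

```bash
python3 -m handwheel '[[[0.1,-0.45,4],[0,0,0]],[[0.1,-0.45,7],[0,0,0]],[[0.1,-0.45,8.4],[0,0,0]],[[0.1,-0.45,8.4],[0,0,0]],[[0.1,-0.45,8.4],[0,0,0]]]'
python3 -m handwheel '[[[0,0,0.1],[0,0,0]],[[0,0,0.1],[0,0,0]]]'
```

```text
t: 25.25
tool_pos: [0.5364, -0.3402, 0.0587]
tool_rot: [2.2, 2.239, 0.0]
contact_force: [0.4, -0.1, -2.8]
opening: 0.0249
grip_force: 59.8
t: 25.5
tool_pos: [0.5357, -0.3402, 0.0569]
tool_rot: [2.201, 2.239, 0.0]
contact_force: [-0.6, -0.7, -3.4]
opening: 0.0248
grip_force: 59.8
```

```bash
python3 -m handwheel '[[[0.2,-0.08,0],[0,0,0]],[[0.2,-0.08,0.2],[0,0,0]],[[0.2,-0.08,0.2],[0,0,0]],[[0.2,-0.08,0.2],[0,0,0]]]'
python3 -m handwheel '[[[0,0,0.3],[0,0,0]],[[0,0,0.6],[0,0,0]],[[0,0,0.6],[0,0,0]]]'
```

```text
t: 26.0
tool_pos: [0.5343, -0.3378, 0.0538]
tool_rot: [-2.202, -2.24, 0.0]
contact_force: [-0.1, 0.3, -3.3]
opening: 0.025
grip_force: 59.8
t: 26.38
tool_pos: [0.5341, -0.3376, 0.0473]
tool_rot: [-2.202, -2.24, 0.0]
contact_force: [-0.4, 0.4, -4.0]
opening: 0.025
grip_force: 59.8
```

```bash
python3 -m handwheel '[[[0,0,0.3],[0,0,0]],[[0,0,0.55],[0,0,0]],[[0,0,0.55],[0,0,0]],[[0,0,0.55],[0,0,0]]]'
python3 -m handwheel '[[[0,0,0],[0,0,0]],[[0,0,0],[0,0,0]],[[0,0,0],[0,0,0]],[[0,0,-5],[0,0,0]],[[0,0,-11],[0,0,0]]]' 0.1
python3 blk.py 0 w12
```

```text
t: 26.88
tool_pos: [0.5344, -0.3378, 0.0424]
tool_rot: [2.202, 2.24, -0.0]
contact_force: [0.9, -0.5, -3.0]
opening: 0.0249
grip_force: 59.8
t: 27.5
tool_pos: [0.5334, -0.337, 0.1519]
tool_rot: [-2.2, -2.238, 0.0]
contact_force: [1.1, -0.5, 0.2]
opening: 0.0383
grip_force: 0.0
dot [259.2584 194.6966] [ 0.5417 -0.357 ] 267
 base [ 0.5419 -0.3568] [np.float64(0.0795), np.float64(0.0795)] xdir 90.0
dot [343.6858 194.3295] [ 0.6265 -0.3555] 261
 base [ 0.6268 -0.3553] [np.float64(0.0795), np.float64(0.0795)] xdir 90.0
```

```bash
python3 -m handwheel '[[[32.2,-7.7,0],[0,0,0]],[[32.2,-7.7,0],[0,0,0]],[[32.2,-7.7,0],[0,0,0]],[[32.2,-7.7,0],[0,0,0]],[[32.2,-7.7,0],[0,0,0]]]' -1 >/dev/null
python3 -c "
from h import *
print(ctrl.get_obs()['tool_pos'],rel([.457,-.015,.13],.023))"
```

```text
[ 0.4561 -0.0335  0.1528] (array([1.849 , 0.1215, 2.2775]), array([ 0.0016,  0.0002, -0.0067]))
```

```bash
python3 -m handwheel '[[[1.4,0.1,2.3],[0,0,0]],[[1.4,0.1,2.3],[0,0,0]],[[1.4,0.1,2.3],[0,0,0]],[[1.4,0.1,2.3],[0,0,0]]]'
python3 blk.py 0 w13;python3 -c "
from h import *
print(rel([.457,-.015,.0216],.023))"
```

```text
t: 28.68
tool_pos: [0.4581, -0.0222, 0.1304]
tool_rot: [2.203, 2.238, 0.001]
contact_force: [-0.2, -0.1, 1.0]
opening: 0.0856
grip_force: 0.0
dot [254.852  184.1118] [ 0.4562 -0.015 ] 304
 base [ 0.4562 -0.015 ] [np.float64(0.0427), np.float64(0.0688)] xdir 1.930599079455419
(array([ 0.7216, -0.1072, 10.8707]), array([ 0.0013,  0.0005, -0.0076]))
```

```bash
python3 -m handwheel '[[[0.7,-0.2,5],[0,0,-0.01]],[[0.7,-0.2,8],[0,0,-0.01]],[[0.7,-0.2,10.9],[0,0,-0.01]],[[0.7,-0.2,10.9],[0,0,-0.01]],[[0.7,-0.2,10.9],[0,0,-0.01]]]'
python3 -m handwheel '[[[0,0,0],[0,0,0]],[[0,0,0],[0,0,0]],[[0,0,0],[0,0,0]],[[0,0,0],[0,0,0]],[[0,0,0],[0,0,0]]]' 1 60
```

```text
t: 29.35
tool_pos: [0.4563, -0.0147, 0.0217]
tool_rot: [2.191, 2.249, 0.002]
contact_force: [-0.0, -0.8, 0.2]
opening: 0.0853
grip_force: 0.0
t: 29.98
tool_pos: [0.4558, -0.0142, 0.021]
tool_rot: [2.19, 2.251, 0.001]
contact_force: [0.4, -0.2, 3.9]
opening: 0.0247
grip_force: 60.0
```

```bash
python3 -m handwheel '[[[0,0,-3],[0,0,0]],[[0,0,-7],[0,0,0]],[[-3,0,-12],[0,0,0]],[[-9,0,-13],[0,0,0]],[[-15,0.5,-13],[0,0,0]]]'
python3 -m handwheel '[[[-17.5,0.4,0],[0,0,0]],[[-17.5,0.4,0],[0,0,0]],[[-17.5,0.4,0],[0,0,0]],[[-17.5,0.4,0],[0,0,0]],[[-17.5,0.4,0],[0,0,0]]]'
python3 hand.py .021 '[.4625,-.3392,.053]'
```

```text
t: 30.6
tool_pos: [0.4644, -0.1654, 0.1514]
tool_rot: [2.189, 2.251, 0.001]
contact_force: [0.2, -0.5, -2.5]
opening: 0.0252
grip_force: 59.9
t: 31.22
tool_pos: [0.4722, -0.3379, 0.1489]
tool_rot: [-2.189, -2.249, -0.0]
contact_force: [-0.1, 0.5, -2.6]
opening: 0.025
grip_force: 59.8
301 [329.8837 194.4884] tool-frame offset cm [ 3.9587  3.3596 -2.4969]
303 [413.4851 194.8251] tool-frame offset cm [ 3.9471  7.1476 -2.5046]
839 [257.4636 269.8212] tool-frame offset cm [-0.0791  0.0766 -2.5004]
31.225 [ 0.4722 -0.3379  0.1489] 0.02499419390511258 59.769136905670166 (array([-0.1734, -0.9822,  9.6186]), array([-0.0016, -0.002 ,  0.0096]))
```

```bash
python3 -m handwheel '[[[-0.1,-0.98,4],[0,0,0.01]],[[-0.1,-0.98,7],[0,0,0.01]],[[-0.1,-0.98,9.2],[0,0,0.01]],[[-0.1,-0.98,9.2],[0,0,0.01]],[[-0.1,-0.98,9.2],[0,0,0.01]]]' >/dev/null
python3 -m handwheel '[[[0,0,0.1],[0,0,0]],[[0,0,0.1],[0,0,0]]]'
```

```text
t: 32.15
tool_pos: [0.4637, -0.3404, 0.0585]
tool_rot: [2.201, 2.239, 0.0]
contact_force: [-0.7, -0.7, -2.7]
opening: 0.0246
grip_force: 59.6
```

```bash
python3 -m handwheel '[[[0.17,-0.1,0],[0,0,0]],[[0.17,-0.1,0.4],[0,0,0]],[[0.17,-0.1,0.4],[0,0,0]],[[0.17,-0.1,0.4],[0,0,0]]]'
python3 -m handwheel '[[[0,0,0.3],[0,0,0]],[[0,0,0.7],[0,0,0]],[[0,0,0.7],[0,0,0]]]'
```

```text
t: 32.65
tool_pos: [0.4621, -0.3383, 0.0532]
tool_rot: [-2.202, -2.24, -0.0]
contact_force: [0.4, 0.9, -3.2]
opening: 0.0246
grip_force: 59.6
t: 33.02
tool_pos: [0.4618, -0.338, 0.0457]
tool_rot: [-2.202, -2.239, 0.0]
contact_force: [-1.1, 0.4, -2.0]
opening: 0.0248
grip_force: 59.6
```

Into the pocket (bottom at about 25 mm); on to the floor, release and rise.

```bash
python3 -m handwheel '[[[0,0,0.3],[0,0,0]],[[0,0,0.45],[0,0,0]],[[0,0,0.45],[0,0,0]],[[0,0,0.45],[0,0,0]]]'
python3 -m handwheel '[[[0,0,0],[0,0,0]],[[0,0,0],[0,0,0]],[[0,0,0],[0,0,0]],[[0,0,-5],[0,0,0]],[[-4,4,-11],[0,0,0]]]' 0.1
python3 -m handwheel '[[[-8,3,-7],[0,0,0]],[[-8,3,-7],[0,0,0]],[[-8,3,-7],[0,0,0]],[[-8,3,-7],[0,0,0]]]'
python3 -c "
from h import *
snap('wrist','w14')
for d in ctrl.landmark_of('wrist','block_1'): print(d,toworld('wrist',d['position'],.02))"
```

```text
t: 33.52
tool_pos: [0.4622, -0.3384, 0.042]
tool_rot: [2.202, 2.24, 0.0]
contact_force: [0.8, 0.1, -1.8]
opening: 0.025
grip_force: 59.6
t: 34.15
tool_pos: [0.4913, -0.3663, 0.1368]
tool_rot: [-2.199, -2.238, 0.0]
contact_force: [0.7, -0.9, -0.0]
opening: 0.0385
grip_force: 0.0
t: 34.65
tool_pos: [0.5238, -0.4469, 0.2061]
tool_rot: [-2.201, -2.239, -0.0]
contact_force: [0.2, 0.3, -0.5]
opening: 0.0384
grip_force: 0.0
{'position': [204.0, 72.0], 'score': 0.84} [ 0.4632 -0.3443  0.02  ]
{'position': [333.3, 62.0], 'score': 0.77} [ 0.6033 -0.3319  0.02  ]
{'position': [267.8, 63.6], 'score': 0.71} [ 0.5326 -0.3347  0.02  ]
```

View pics/w14.png

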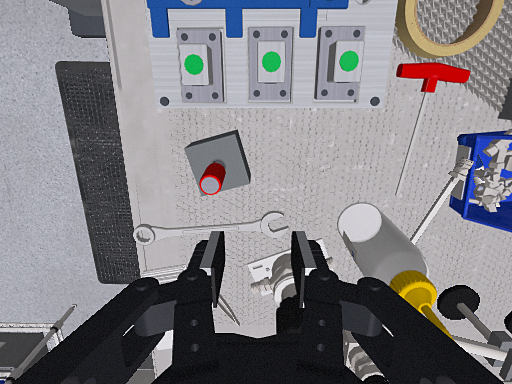

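All three blocks sit in pockets (dots at 194,64; 271,62; 349,62), the pin is upright in its stand, and the comb is open. Next: close the comb.

```bash
python3 - <<'E'
from h import *
im=cv2.imread("pics/w14.png");hsv=cv2.cvtColor(im,cv2.COLOR_BGR2HSV)
m=cv2.inRange(hsv,(45,100,80),(75,255,255));n,l,s,c=cv2.connectedComponentsWithStats(m)
for i in range(1,n):
    if s[i,4]>60: print(c[i],toworld("wrist",c[i],.066))
E
python3 -m handwheel '[[[17.3,-6.4,2],[0,0,0]],[[17.3,-6.4,4],[0,0,0]],[[17.3,-6.4,5],[0,0,0]],[[17.3,-6.4,7],[0,0,0]],[[17.3,-6.4,8],[0,0,0]]]' -1
python3 -m handwheel '[[[0,0,0],[0,0,0]],[[0,0,0],[0,0,0]]]'
```

```text
[270.9535  61.2425] [ 0.5342 -0.3365  0.066 ]
[348.802   60.6502] [ 0.6063 -0.3348  0.066 ]
[193.4054  64.0405] [ 0.462  -0.3401  0.066 ]
t: 35.38
tool_pos: [0.4557, -0.2734, 0.1247]
tool_rot: [-2.198, -2.239, 0.001]
contact_force: [0.2, -0.3, -0.6]
opening: 0.0855
grip_force: 0.0
t: 35.62
tool_pos: [0.4581, -0.2767, 0.1284]
tool_rot: [2.202, 2.238, 0.0]
contact_force: [-0.2, -0.3, 0.1]
opening: 0.0853
grip_force: 0.0
```

```bash
python3 -m handwheel '[[[0.2,0.15,3],[0,0,0]],[[0.2,0.15,6],[0,0,0]],[[0.2,0.15,7.7],[0,0,0]],[[0.2,0.15,7.7],[0,0,0]]]'
python3 -m handwheel '[[[0,0,0],[0,0,0]],[[0,0,0],[0,0,0]],[[0,0,0],[0,0,0]],[[0,0,0],[0,0,0]],[[0,0,0],[0,0,0]]]' 1 60
python3 -m handwheel '[[[0,1,0],[0,0,0]],[[0,2,0],[0,0,0]],[[0,3,0],[0,0,0]],[[0,3.4,0],[0,0,0]],[[0,3.4,0],[0,0,0]]]'
```

```text
t: 36.12
tool_pos: [0.4584, -0.2737, 0.0496]
tool_rot: [-2.202, -2.238, 0.0]
contact_force: [-0.9, -0.1, -0.3]
opening: 0.0854
grip_force: 0.0
t: 36.75
tool_pos: [0.4592, -0.274, 0.0512]
tool_rot: [2.202, 2.24, 0.0]
contact_force: [-1.8, 1.4, 4.6]
opening: 0.018
grip_force: 58.8
t: 37.38
tool_pos: [0.4939, -0.2734, 0.0512]
tool_rot: [2.201, 2.239, 0.001]
contact_force: [1.2, 1.3, 4.8]
opening: 0.0179
grip_force: 59.1
```

```bash
python3 -m handwheel '[[[0,0.2,0],[0,0,0]],[[0,0.2,0],[0,0,0]],[[0,0.2,0],[0,0,0]]]'
python3 -m handwheel '[[[0,0.2,0],[0,0,0]],[[0,0.2,0],[0,0,0]],[[0,0.2,0],[0,0,0]]]'
```

```text
t: 37.75
tool_pos: [0.4947, -0.2734, 0.0512]
tool_rot: [-2.202, -2.24, 0.001]
contact_force: [-3.3, 1.2, 7.8]
opening: 0.0184
grip_force: 59.4
t: 38.12
tool_pos: [0.4947, -0.2734, 0.0512]
tool_rot: [-2.199, -2.238, 0.006]
contact_force: [-11.4, 1.8, 12.2]
opening: 0.0183
grip_force: 60.1
```

```bash
python3 -m handwheel '[[[0,-0.2,0],[0,0,0]],[[0,-0.2,0],[0,0,0]]]'
python3 -m handwheel '[[[0,0,0],[0,0,0]],[[0,0,0],[0,0,0]],[[0,0,-5],[0,0,0]],[[0,0,-11],[0,0,0]],[[-6,0,-11],[0,0,0]]]' -1
python3 -m handwheel '[[[-11.3,-1.7,-1],[0,0,0]],[[-11.3,-1.7,-1],[0,0,0]],[[-11.3,-1.7,-1],[0,0,0]],[[-11.3,-1.7,-1],[0,0,0]]]'
python3 look.py w15 lock_pin pin_stand comb_knob comb_hole
python3 -c "
from h import *
print(rel([.4778,-.446,.061]))"
```

```text
t: 38.38
tool_pos: [0.4947, -0.2734, 0.0512]
tool_rot: [2.203, 2.24, -0.001]
contact_force: [-2.8, 0.7, 7.6]
opening: 0.0182
grip_force: 59.4
t: 39.0
tool_pos: [0.4996, -0.3337, 0.1678]
tool_rot: [2.188, 2.237, 0.003]
contact_force: [0.8, -0.4, 0.0]
opening: 0.0857
grip_force: 0.0
t: 39.5
tool_pos: [0.4806, -0.4459, 0.1694]
tool_rot: [-2.202, -2.239, -0.001]
contact_force: [-1.0, 0.7, 0.5]
opening: 0.0853
grip_force: 0.0
lock_pin 0.65 [254.5 170. ] [ 0.4776 -0.4477]
pin_stand 0.97 [258.4 167.9] [ 0.4821 -0.4468]
pin_stand 0.45 [256.1 170.2] [ 0.4794 -0.4496]
comb_knob 0.38 [241.8  66. ] [ 0.4673 -0.3441]
comb_hole 0.59 [240.5 241.6] [ 0.4637 -0.5183]
(array([-0.0758, -0.3357, 10.9217]), None)
```

```bash
python3 -m handwheel '[[[0,-0.25,5],[0,0,0]],[[0,-0.25,8],[0,0,0]],[[0,-0.25,10.8],[0,0,0]],[[0,-0.25,10.8],[0,0,0]],[[0,-0.25,10.8],[0,0,0]]]'
python3 -m handwheel '[[[0,0,0],[0,0,0]],[[0,0,0],[0,0,0]],[[0,0,0],[0,0,0]],[[0,0,0],[0,0,0]],[[0,0,0],[0,0,0]]]' 1 60
python3 -m handwheel '[[[0,0,-3],[0,0,0]],[[0,0,-7],[0,0,0]],[[0,0,-10],[0,0,0]],[[0,0,-10],[0,0,0]],[[0,0,-10],[0,0,0]]]'
```

```text
t: 40.38
tool_pos: [0.479, -0.4467, 0.0638]
tool_rot: [2.201, 2.24, -0.0]
contact_force: [0.0, -0.4, 0.3]
opening: 0.0852
grip_force: 0.0
t: 41.0
tool_pos: [0.4786, -0.4466, 0.0629]
tool_rot: [2.202, 2.24, 0.0]
contact_force: [0.8, 0.9, 1.8]
opening: 0.0204
grip_force: 58.5
t: 41.62
tool_pos: [0.4776, -0.4457, 0.1603]
tool_rot: [-2.201, -2.238, -0.0]
contact_force: [0.0, 0.7, -1.6]
opening: 0.0201
grip_force: 59.4
```

```bash
python3 -m handwheel '[[[17.2,14.7,0],[0,0,0]],[[17.2,14.7,0],[0,0,0]],[[17.2,14.7,0],[0,0,0]],[[17.2,14.7,0],[0,0,0]],[[17.2,14.7,3],[0,0,0]]]' >/dev/null
python3 -m handwheel '[[[0,0,1.5],[0,0,0]],[[0,0,1.5],[0,0,0]],[[0,0,1.5],[0,0,0]]]'
python3 - <<'E'
from h import *
o=ctrl.get_obs();im=snap("wrist","w16");print(rel([.6245,-.2735,.0589],.018))
print(o['tool_pos'])
for n,i in (("w4",cv2.imread("pics/w4.png")),("w16",im)):
    b=i.astype(int);m=((b[...,2]>90)&(b[...,1]<50)&(b[...,0]<60)).astype(np.uint8);m[:210]=0
    k,l,s,c=cv2.connectedComponentsWithStats(m);j=1+np.argmax(s[1:,4]);print(n,s[j],c[j])
E
```

```text
t: 42.62
tool_pos: [0.6222, -0.2727, 0.1176]
tool_rot: [2.203, 2.239, 0.0]
contact_force: [0.5, -0.8, -1.4]
opening: 0.0209
grip_force: 59.4
(array([-0.0602,  0.1774,  5.953 ]), array([ 0.0014,  0.0009, -0.002 ]))
[ 0.6222 -0.2727  0.1176]
w4 [ 236  223   44   79 1533] [254.4286 254.5192]
w16 [ 236  224   44   78 1882] [257.3496 253.9655]
```

```bash
python3 -m handwheel '[[[-0.05,0.2,0],[0,0,0]],[[-0.05,0.2,1],[0,0,0]],[[-0.05,0.2,2],[0,0,0]],[[-0.05,0.2,2],[0,0,0]]]'
python3 -m handwheel '[[[0,0,0.5],[0,0,0]],[[0,0,1],[0,0,0]],[[0,0,1.3],[0,0,0]],[[0,0,1.3],[0,0,0]]]'
```

```text
t: 43.18
tool_pos: [0.6232, -0.2718, 0.0952]
tool_rot: [-2.2, -2.238, 0.001]
contact_force: [-0.1, 0.0, -1.7]
opening: 0.0205
grip_force: 59.4
t: 43.68
tool_pos: [0.6242, -0.2723, 0.084]
tool_rot: [-2.202, -2.24, 0.0]
contact_force: [0.4, -0.1, -1.7]
opening: 0.0201
grip_force: 59.4
```

```bash
python3 -m handwheel '[[[-0.1,0,0.2],[0,0,0]],[[-0.1,0,0.6],[0,0,0]],[[-0.1,0,1],[0,0,0]],[[-0.1,0,1],[0,0,0]]]'
python3 -m handwheel '[[[0,0,0.5],[0,0,0]],[[0,0,1],[0,0,0]],[[0,0,1.3],[0,0,0]],[[0,0,1.3],[0,0,0]]]'
```

```text
t: 44.18
tool_pos: [0.624, -0.2732, 0.0736]
tool_rot: [-2.202, -2.24, 0.0]
contact_force: [-0.8, 1.0, -1.4]
opening: 0.0203
grip_force: 59.4
t: 44.68
tool_pos: [0.6241, -0.2731, 0.0606]
tool_rot: [-2.202, -2.239, -0.0]
contact_force: [1.0, 2.0, -1.8]
opening: 0.0203
grip_force: 59.5
```

Free down the bore; now bottom out and press.

```bash
python3 -m handwheel '[[[0,0,0.2],[0,0,0]],[[0,0,0.3],[0,0,0]],[[0,0,0.4],[0,0,0]]]'
python3 -m handwheel '[[[0,0,0],[0,0,0]],[[0,0,0],[0,0,0]]]'
```

```text
t: 45.05
tool_pos: [0.6247, -0.2732, 0.0587]
tool_rot: [-2.202, -2.24, -0.001]
contact_force: [-3.1, 5.5, 8.4]
opening: 0.0209
grip_force: 60.6
t: 45.3
tool_pos: [0.6246, -0.2732, 0.0588]
tool_rot: [-2.202, -2.24, -0.001]
contact_force: [-2.7, 5.6, 6.2]
opening: 0.0202
grip_force: 60.5
```

```bash
python3 -m handwheel '[[[0,0,0.15],[0,0,0]],[[0,0,0.15],[0,0,0]],[[0,0,0.15],[0,0,0]],[[0,0,0.15],[0,0,0]],[[0,0,0.15],[0,0,0]]]'
python3 -m handwheel '[[[0,0,0],[0,0,0]],[[0,0,0],[0,0,0]],[[0,0,0],[0,0,0]],[[0,0,0],[0,0,0]],[[0,0,0],[0,0,0]]]'
python3 -m handwheel '[[[0,0,0],[0,0,0]],[[0,0,0],[0,0,0]],[[0,0,0],[0,0,0]],[[0,0,0],[0,0,0]]]'
```

```text
t: 45.92
tool_pos: [0.6248, -0.2733, 0.0586]
tool_rot: [-2.202, -2.24, -0.0]
contact_force: [-4.6, 5.8, 11.1]
opening: 0.0208
grip_force: 61.2
t: 46.55
tool_pos: [0.6248, -0.2733, 0.0586]
tool_rot: [-2.202, -2.24, -0.0]
contact_force: [-5.0, 5.9, 11.1]
opening: 0.0204
grip_force: 61.2
t: 47.05
tool_pos: [0.6248, -0.2733, 0.0586]
tool_rot: [-2.202, -2.241, -0.0]
contact_force: [-5.0, 6.4, 10.9]
opening: 0.0204
grip_force: 61.2
```

```bash
python3 -m handwheel '[[[0,0,0],[0,0,0]],[[0,0,0],[0,0,0]],[[0,0,0],[0,0,0]],[[0,0,-5],[0,0,0]],[[0,0,-11],[0,0,0]]]' -0.3
python3 -m handwheel '[[[-12,-8,-7],[0,0,0]],[[-12,-8,-7],[0,0,0]],[[-12,-8,-7],[0,0,0]],[[-12,-8,-7],[0,0,0]]]'
python3 look.py w17 lock_pin comb_knob pin_stand
python3 - <<'E'
from h import *
im=cv2.imread("pics/w17.png");hsv=cv2.cvtColor(im,cv2.COLOR_BGR2HSV)
m=cv2.inRange(hsv,(45,100,80),(75,255,255));n,l,s,c=cv2.connectedComponentsWithStats(m)
for i in range(1,n):
    if s[i,4]>60: print(c[i],toworld("wrist",c[i],.066))
for q,z in (("lock_pin",.006),("spanner",0),("tape",0)):
  for d in ctrl.landmark_of("scene",q)[:1]: pass
ctrl.get_image("scene")
for q,z in (("lock_pin",.006),("comb_hole",.0445),("spanner",0),("tape",0)):
  for d in ctrl.landmark_of("scene",q)[:2]: print(q,d["score"],toworld("scene",d["position"],z))
E
```

```text
t: 47.68
tool_pos: [0.6231, -0.273, 0.1645]
tool_rot: [-2.2, -2.237, 0.002]
contact_force: [1.3, -0.7, 0.7]
opening: 0.0557
grip_force: 0.0
t: 48.18
tool_pos: [0.5457, -0.3975, 0.2379]
tool_rot: [2.204, 2.234, -0.0]
contact_force: [0.1, -0.1, -1.2]
opening: 0.0555
grip_force: 0.0
lock_pin 0.56 [320.6  52.9] [ 0.6216 -0.2686]
comb_knob 0.66 [206.2  43.4] [ 0.4951 -0.2702]
[313.6207 111.2365] [ 0.6063 -0.3303  0.066 ]
[247.6716 112.0882] [ 0.535  -0.3324  0.066 ]
[181.5446 114.5693] [ 0.4632 -0.3363  0.066 ]
comb_hole 0.57 [ 0.6273 -0.2656  0.0445]
spanner 0.86 [ 0.4613 -0.5441  0.    ]
spanner 0.7 [ 0.6255 -0.3176  0.    ]
tape 0.85 [ 0.7283 -0.2718  0.    ]
```

Pin, comb and blocks are where they should be.

```bash
python3 -c "
from station import ctrl
print(ctrl.finish_job())"
```

```text
the job is handed in; nothing more can be done
None
```

I handed the job in at about 48 s of robot time: all three blocks are seated in their pockets, the comb is closed to its stop, and the lock pin is bottomed in the bore after being held down at about 11 N for over a second (no verdict was returned).

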